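# Release the vial drawer's spring catch with the release pin

### The arm

A 6-joint arm with a two-finger parallel gripper is mounted at the origin on the work surface. World frame = base frame: x ahead of the robot, y to its left, z up, the work surface at z = 0. Lengths are in m, angles in rad, forces in N, time in s.
With the tool pointing down it reaches from about 0.35 to 0.975 m from the base axis. Payload 4.9 kg.
Tool frame: the origin (TCP) lies at the very end of the fingers, on their centre line; the grasp point (between the pads) lies 19 mm behind it; z points along the fingers, y is the direction in which the jaws open and shut (so a half turn about z gives the same grasp; the last joint's range is limited). The gripper opens to 85 mm and grips with 20 to 120 N. Pads are 22 mm wide; open, the fingers measure 114 mm over their backs; the gripper's body (76 mm by 85 mm) begins 54 mm behind the grasp point. The pads swing forward as they close: fully open they stand 13 mm farther back than shut.
Start: joints at [1.017, 0.053, 1.613, -0, 1.476, -0.119], TCP at [0.263, 0.567, 0.231] pointing down, gripper open.
Joint ranges: [-3.01, 3.01], [-1.01, 2.22], [0.06, 2.58], [-1.02, 4.17], [0.09, 2.62], [-3.14, 3.14]. Speed limits (rad/s): [2.57, 2.57, 3.14, 3.14, 3.14, 3.14].

### API

Orientations are given as a rotation vector (axis times angle).
In Python, from station import ctrl gives the robot as it stands.
- The arm moves only by the tool step_arm, never from a script. Its argument "moves" is a list of rows, each a list of 5 numbers: the opening, from 0 (shut) to 1 (fully open), then the shift along the world's x, y, z in m, then the turn about the world's z in degrees. A call has 1 to 20 rows; each row shifts and turns the pose as measured when the row begins; what a row does not reach is not made up. A row lasts 1/8 s, in which the tool goes at most 62.5 mm and 10.7 degrees, less where a joint would pass 70% of its speed; a pose out of reach is approached as far as the arm can. A call is refused whole if a number of a shift passes 0.0625 or a number of a turn 10.7, either way. A call with a gripper value outside its range is refused whole. The fingers move at their own pace and stop on an object; "newtons" is the grip in N (left out, the last holds). Time passes only in rows, so rows that do not move let the fingers close. It gives the time, the measured TCP pose, the force and the opening at its end, in the units of the state.
- ctrl.get_obs(): the state, without advancing time (a new reading comes with each control period).
- ctrl.get_image(name): name is "scene" or "top"; returns a dict with "color" (384x512x3 uint8, red, green, blue), "camera_matrix" (3x3 intrinsics, pixels), "R" (3x3) and "t" (3): a world point X has camera coordinates R X + t. Camera axes: x right, y down, z forward; pixel columns grow to the right and rows downward; lengths in m; the calibration is good to about 2 mm. A picture is of the moment at which its call begins. There is no depth.
- ctrl.finish_job(): hands the job in, once; it reports no verdict.
Trained networks look in a picture, given as the dict that the camera call returned (one of the last four; its "shot" number tells which), for a name from the list of things; names that differ only in an ending like _2 or _b are one class to them, and where a whole thing is asked for, a point or a joint stands for the part that bears it (a point fixed in the world has none). Each returns a list of dicts, best first, with "p" (0 to 1); they miss things now and then, are a little off and sometimes report something else, mostly with a low value. They report only what shows in the picture. A call takes as long as a camera call. They do not tell look-alikes from the thing itself.
- ctrl.spot_in(picture, query): "bbox" ([left, top, right, bottom] in pixels, round what is visible of it).
The state is a dict: "t": time; "q": joint angles; "dq": joint speeds; "effort": joint torques, N m; "tool_pos": TCP position; "tool_rot": TCP orientation; "contact_force": force on the tool from outside, world axes, zero at the start; "wrist_torque": the same for the moment, N m; "opening": finger opening in m.
Only numpy, scipy, OpenCV 4.12 (cv2) and the standard library are available. Lean on these libraries where they do the work, as an engineer would, in place of code of your own. Each camera call takes 0.05 s, during which the arm holds its last target.

### The job

The vial drawer of the white locker is held shut by a spring catch. Take the release pin out of its stand, push it gently down through the small hole on top of the catch until the drawer springs open, never pressing hard on the catch or its cover, then put the pin back in its stand, fully home, and leave the locker open and the other things on the bench where they stand.

Things in the scene. Friction and masses are not known exactly. Their poses are not given: they have to be found in the camera images.
- locker: White vial locker fixed to the bench, 220 (x) x 200 (y) x 100 mm high, clear roof; origin at the centre of its underside, z up; its drawer front faces its own -x. An aluminium catch housing, 60 (x) x 48 (y) mm, 96 mm high, is built on its +y side, with the release hole on top. More than 25 N from the pin on the locker, catch or cover plate damages it.
- catch (a point): Middle of the top of the spring catch, a flat steel plate inside the housing, 12 mm below the mouth of the hole and covering all of it. It is pushed straight down (about 5 N to start, 8 to 11 N where it lets go) and lets go of the drawer after about 8 mm; after 12.5 mm it meets a hard stop. This point moves down with it.
- hole (a point): Middle of the top face of the catch housing, 96 mm above the bench, at the height of the hole's mouth; axes as the locker's. The hole, 12 mm in diameter with a 1 mm bevel, is in a 6 mm thick sliding cover plate (90 x 25 mm) clamped by hand: the hole, in its middle, lies up to 15 mm from this point, either way, along the locker's x axis. It stays put when pressed; touch it slowly, under 15 mm/s.
- drawer (a joint): How far the drawer is out, in m: 0 to 0.005 while the catch holds it, 0.07 when fully sprung open. It opens by its own spring towards the locker's -x, over about half a second, once the catch is pressed far enough.
- stand_mouth (a point): Centre of the mouth of the hole in the pin's stand, a fixed white block 75 x 75 x 60 mm high; this point is on its top face, 60 mm above the bench; z up. The hole is upright, 15 mm in diameter and 57 mm deep, with a 1.5 mm bevel.
- pin_grip (a point): Centre of the grip of the release pin: an upright steel dowel, 10 mm in diameter and 55 mm long, its flat end bevelled 1.5 mm, below a square black grip 24 x 24 mm and 40 mm high; 40 to 85 g. Axes square to the grip's faces, z along the pin to its top. Fully home in the stand, the grip's underside rests on the stand's top.
- pin_tip (a point): Centre of the flat lower end of the pin's dowel, 75 mm below the centre of the grip; axes as the grip's.
- pin: The whole release pin; origin at the tip of its dowel, z along the pin to its grip.
- rack: Bystander: clear vial rack fixed to the bench, 110 x 75 mm, with some vials 51 mm high; origin at the centre of its underside.
- vial_a: Bystander: loose glass vial with a cap, 22 mm in diameter, 47 mm high, upright; origin at the centre of its underside. Leave it standing where it is.
- vial_b: Bystander: a second such vial. Leave it standing where it is.
- jar: Bystander: amber jar 64 mm in diameter, 75 mm high; origin at the centre of its underside. Leave it standing where it is.
- flask: Bystander: white bottle 68 mm in diameter, 170 mm high; origin at the centre of its underside. Leave it standing where it is.
- tweezers: Bystander: steel tweezers lying flat, 120 mm long; origin at the middle of their underside. Leave them where they are.
Mind the look-alikes: they are no part of the job. Of the things that look like the pin, the smallest one is meant. Leave any turquoise look-alike of the part that bears stand_mouth alone.

How it is judged:
On the way, in this order (a step that is already met when the one before it is completed fails the run):
1. the pin is out of its stand (z of pin_tip in the frame of stand_mouth above 0.005 m), for 0.1 s.
2. the drawer springs open while the pin is in the hole of the catch (value of joint drawer above 0.015 m and horizontal distance between pin_tip and hole below 0.021 m and z of pin_tip in the frame of hole below -0.006 m), for 0.02 s.
At the end, for the whole second after the job is handed in: The drawer stands at least 55 mm open; the pin is back in its stand, upright within 6 degrees, its grip's underside within 4 mm of the stand's top, at rest (value of joint drawer above 0.055 m and horizontal distance between pin_tip and stand_mouth below 0.008 m and z of pin_tip in the frame of stand_mouth below -0.051 m and angle between pin_tip's own z axis and vertical below 0.1 rad and linear speed of pin below 0.02 m/s); the robot touches nothing.
It fails at once if the pin presses on the locker, its catch or cover with more than 25 N (contact force between pin and locker above 25 N).
It fails at once if a bystander is knocked over or moved more than 30 mm (distance of any of vial_a, vial_b, jar, flask, tweezers from where it was at the start of the episode above 0.03 m or angle between any of vial_a, vial_b, jar, flask's own z axis and vertical above 0.5 rad).
It also fails if it takes over 67 s, if anything falls off the work surface, if the arm or the gripper's body presses on something with over 40 N, if the wrist force passes 120 N, or if a joint passes its speed limit or range.

## Working session

There is one attempt and no reset: what is moved stays moved. The work goes in short steps, Python scripts to look and compute and a tool call to move; the robot and the scene stay as the last step left them, time stands still between calls to the robot, and variables do not carry over. Pictures are saved under pics/ and viewed, and the job is handed in when it is done.

Besides the shell and the picture viewer there is one more tool, called after "Emit:" as name(argument=value, ...) on one line, values as JSON. step_arm: Moves the arm, as the interface text tells. Its arguments: {"type":"object","properties":{"moves":{"type":"array","items":{"type":"array","items":{"type":"number"}}},"newtons":{"type":"number"}},"required":["moves"]}

```bash
mkdir -p pics; cat > h.py <<'E'
import numpy as np, cv2
from station import ctrl
def shot(n,tag):
    p=ctrl.get_image(n); cv2.imwrite(f'pics/{tag}.png',p['color'][:,:,::-1]); return p
def ray(p,u,v):
    K=np.array(p['camera_matrix']);R=np.array(p['R']);t=np.array(p['t'])
    return -R.T@t, R.T@np.linalg.solve(K,[u,v,1.])
def at_z(p,u,v,z):
    c,d=ray(p,u,v); return c+d*(z-c[2])/d[2]
def proj(p,X):
    K=np.array(p['camera_matrix']);x=K@(np.array(p['R'])@np.array(X)+np.array(p['t'])); return x[:2]/x[2]
E
python3 - <<'E'
from h import *
for n in ['top','scene']:
    p=shot(n,n+'0')
    print(n,ray(p,256,192),p['camera_matrix'][0])
    for q in ['pin','pin_grip','locker','stand_mouth','rack','vial_a','jar','flask','tweezers','hole']:
        try: print(q,[(np.round(d['bbox']).astype(int).tolist(),round(d['p'],2)) for d in ctrl.spot_in(p,q)][:5])
        except Exception as e: print(q,e)
print(ctrl.get_obs())
E
```

```text
top (array([ 0.34319094, -0.01113828,  1.1642697 ]), array([ 0.19058247,  0.02105261, -0.98156083])) [370.24797221   0.         258.9448752 ]
pin [([122, 137, 143, 157], 0.62), ([166, 117, 177, 135], 0.48)]
pin_grip [([119, 138, 138, 155], 0.79), ([165, 119, 178, 140], 0.51)]
locker [([267, 132, 360, 224], 0.85)]
stand_mouth [([147, 151, 181, 182], 0.79), ([116, 185, 144, 210], 0.7)]
rack [([163, 206, 196, 247], 0.89), ([387, 195, 425, 218], 0.55), ([374, 232, 397, 255], 0.5)]
vial_a [([209, 237, 217, 244], 0.5), ([203, 138, 206, 150], 0.44)]
jar [([372, 231, 400, 256], 0.66)]
flask [([387, 191, 422, 220], 0.85), ([203, 142, 207, 149], 0.46)]
tweezers [([153, 156, 167, 165], 0.54)]
hole [([266, 136, 356, 225], 0.72), ([154, 156, 169, 169], 0.66)]
scene (array([1.41996026, 0.26291208, 0.67408094]), array([-0.795212  , -0.26373975, -0.54599883])) [438.99810368   0.         254.60837165]
pin [([425, 238, 454, 289], 0.97), ([364, 248, 390, 300], 0.74), ([382, 226, 398, 250], 0.72), ([128, 159, 261, 252], 0.51)]
pin_grip [([424, 240, 456, 288], 0.71), ([364, 248, 389, 300], 0.66), ([380, 
[... 357 characters left out ...]
131, 158, 259, 255], 0.92)]
{'t': 1.1, 'q': array([ 1.01702648e+00,  5.26835303e-02,  1.61291517e+00, -4.88669457e-06,
        1.47597380e+00, -1.19002778e-01]), 'dq': array([-8.07793864e-04, -2.35679936e-03,  3.33462548e-03, -1.17505769e-03,
        1.42919227e-03,  9.37546936e-05]), 'effort': array([-1.70058621e-05, -3.93671250e+01, -3.70478833e+01,  1.11674249e-04,
        1.07299454e-05,  3.44626369e-05]), 'tool_pos': array([0.26324234, 0.56683849, 0.23130472]), 'tool_rot': array([6.77561365e-01, 3.06764475e+00, 2.73703570e-05]), 'contact_force': array([ 0.20565989, -0.02642862,  0.05627431]), 'wrist_torque': array([ 0.03235636, -0.03507016,  0.03141669]), 'opening': 0.08512265975595332}
```

```bash
ls; ls pics
```

```text
h.py
pics
scene0.png
top0.png
```

View pics/top0.png

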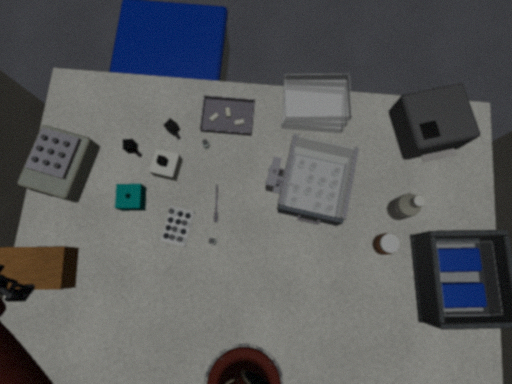

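View pics/scene0.png

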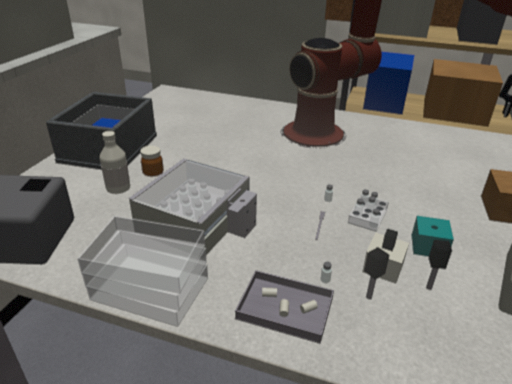

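```bash
python3 - <<'E'
import cv2
a=cv2.imread('pics/top0.png')[110:255,110:225]; cv2.imwrite('pics/top0c.png',cv2.resize(a,None,fx=4,fy=4,interpolation=3))
a=cv2.imread('pics/scene0.png')[185:305,300:470]; cv2.imwrite('pics/scene0c.png',cv2.resize(a,None,fx=4.5,fy=4.5,interpolation=3))
E
```

```text
(no output)
```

View pics/top0c.png

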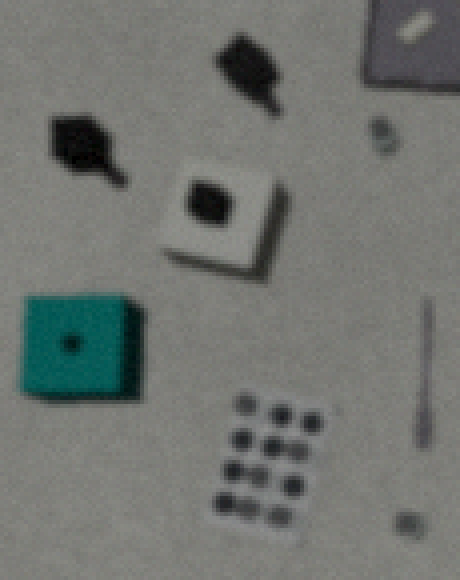

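View pics/scene0c.png

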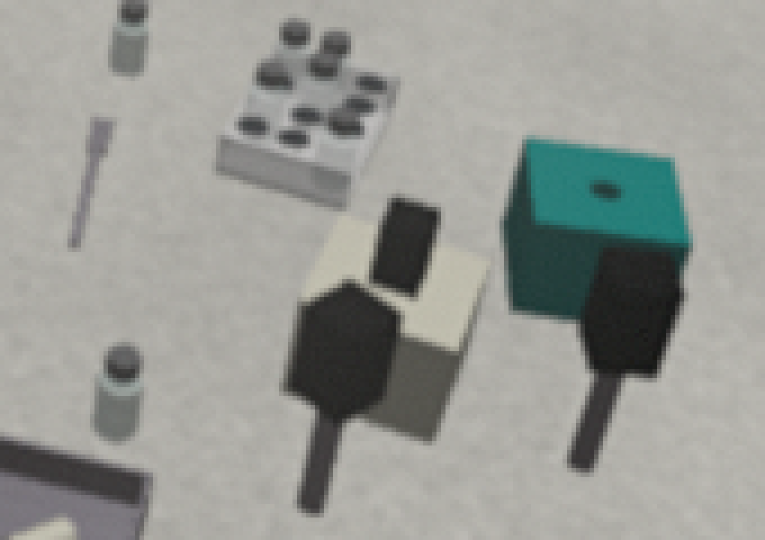

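```bash
python3 - <<'E'
import cv2
a=cv2.imread('pics/top0.png')
cv2.imwrite('pics/t_stand.png',cv2.resize(a[143:190,138:195],None,fx=13,fy=12,interpolation=3))
cv2.imwrite('pics/t_lock.png',cv2.resize(a[125:235,255:370],None,fx=5,fy=5,interpolation=3))
a=cv2.imread('pics/scene0.png')
cv2.imwrite('pics/s_lock.png',cv2.resize(a[155:260,125:270],None,fx=5.5,fy=5.5,interpolation=3))
E
```

```text
(no output)
```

View pics/t_stand.png

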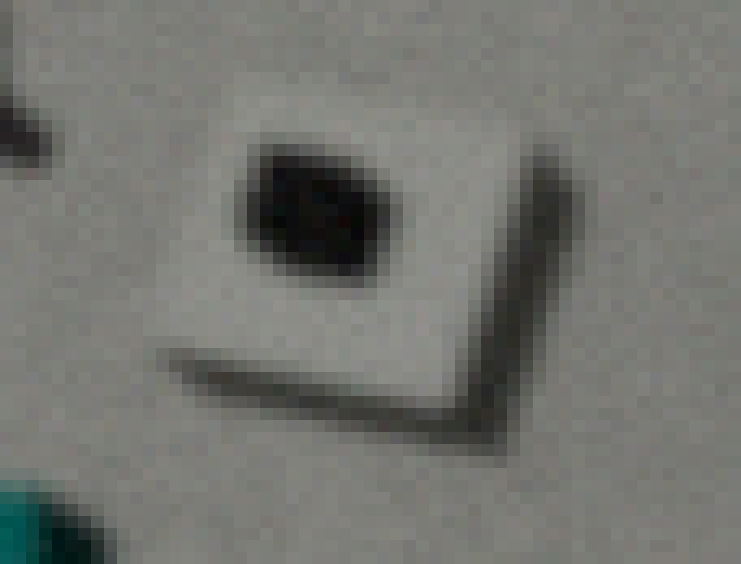

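View pics/t_lock.png

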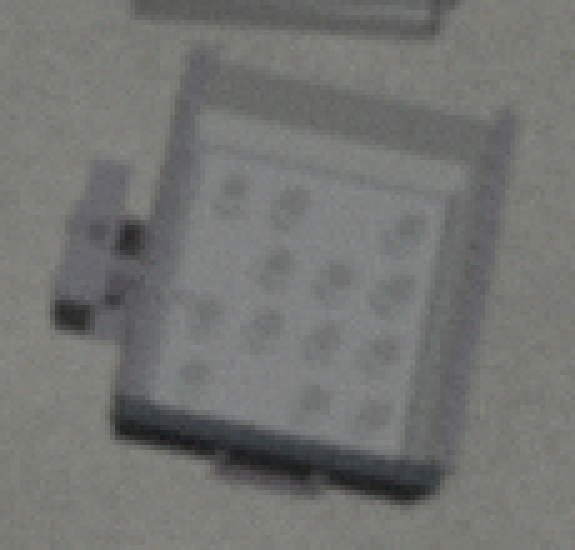

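View pics/s_lock.png

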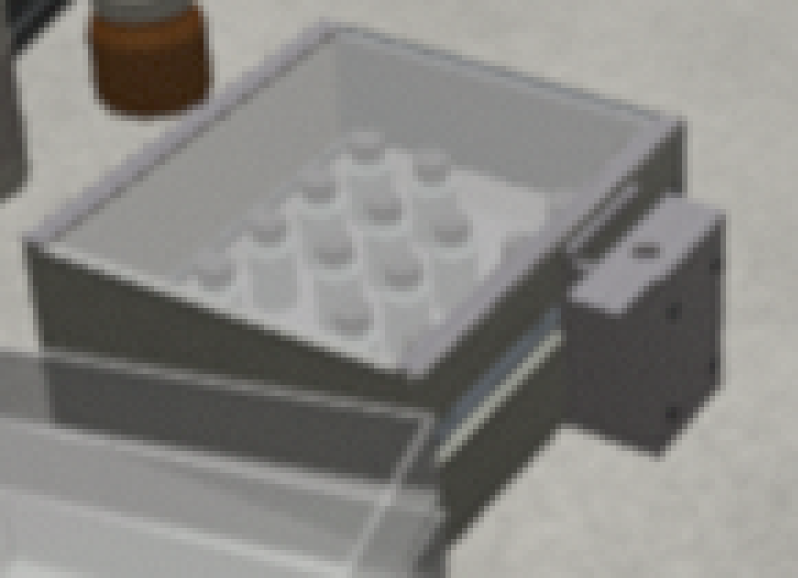

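```bash
cat > m.py <<'E'
from h import *
from scipy.optimize import least_squares
T=ctrl.get_image('top');S=ctrl.get_image('scene')
t=lambda x,y:(x/13+138-.5,y/12+143-.5)
c=lambda x,y,s,ox,oy:(x/s+ox-.5,y/s+oy-.5)
# stand corners (top), scene
obs=[(T,t(232,85)),(T,t(525,120)),(T,t(450,408)),(T,t(155,350)),
 (S,c(343,210,4.5,300,185)),(S,c(493,258,4.5,300,185)),(S,c(460,350,4.5,300,185))]
for p,o in obs: print(np.round(at_z(p,*o,.06),4))
# locker outer top corners z=.1 and hole
L=lambda x,y:c(x,y,5,255,125); Q=lambda x,y:c(x,y,5.5,125,155)
print('lock top');
for x,y in [(200,50),(515,115),(440,472),(118,402)]: print(np.round(at_z(T,*L(x,y),.1),4))
print('lock scene')
for x,y in [(325,27),(685,122),(408,375),(28,240)]: print(np.round(at_z(S,*Q(x,y),.1),4))
print('hole',at_z(T,*L(98,230),.096),at_z(S,*Q(647,249),.096))
print('plate scene');
for x,y in [(660,195),(727,213),(625,315),(568,295)]: print(np.round(at_z(S,*Q(x,y),.096),4))
print('plate top');
for x,y in [(97,160),(130,165),(72,275)]: print(np.round(at_z(T,*L(x,y),.096),4))
g=t(318,212); print('grip T',at_z(T,*g,.1),'S',at_z(S,*c(415,205,4.5,300,185),.1))
E
python3 m.py
```

```text
[0.6652 0.3359 0.06  ]
[0.6617 0.2649 0.06  ]
[0.5842 0.2727 0.06  ]
[0.5934 0.3441 0.06  ]
[0.5836 0.274  0.06  ]
[0.5967 0.3476 0.06  ]
[0.6713 0.3365 0.06  ]
lock top
[ 0.7363 -0.0893  0.1   ]
[ 0.7113 -0.2807  0.1   ]
[ 0.492  -0.2439  0.1   ]
[ 0.5172 -0.0556  0.1   ]
lock scene
[ 0.5009 -0.2488  0.1   ]
[ 0.523 -0.054  0.1  ]
[ 0.742  -0.0906  0.1   ]
[ 0.7123 -0.281   0.1   ]
hole [ 0.62009123 -0.03634074  0.096     ] [ 0.6210649  -0.03588514  0.096     ]
plate scene
[ 0.5793 -0.0454  0.096 ]
[ 0.5825 -0.013   0.096 ]
[ 0.6694 -0.0274  0.096 ]
[ 0.6644 -0.0546  0.096 ]
plate top
[ 0.6632 -0.0325  0.096 ]
[ 0.6618 -0.0524  0.096 ]
[ 0.5914 -0.0231  0.096 ]
grip T [0.62252111 0.29911006 0.1       ] S [0.62220224 0.30506505 0.1       ]
```

```bash
cat > fit.py <<'E'
from h import *
from scipy.optimize import minimize
from scipy.spatial.transform import Rotation as Ro
def boxpts(x,y,yaw,z0,z1,wx,wy):
    c,s=np.cos(yaw),np.sin(yaw)
    return [(x+c*a*wx/2-s*b*wy/2,y+s*a*wx/2+c*b*wy/2,z) for a in(-1,1) for b in(-1,1) for z in(z0,z1)]
def render(p,P,F=8,box=None):
    l,t_,r,b=box
    q=np.array([proj(p,X) for X in P]); q=(q-[l-.5,t_-.5])*F
    h=cv2.convexHull(q.astype(np.float32)).astype(np.float32)
    m=np.zeros(((b-t_)*F,(r-l)*F),np.uint8); cv2.fillConvexPoly(m,np.round(h*16).astype(np.int32),255,shift=4)
    return cv2.resize(m,(r-l,b-t_),interpolation=cv2.INTER_AREA)/255.
def fitbox(p,box,x0,z0,z1,w,lo,hi,mask=None,ret=False):
    l,t_,r,b=box
    g=p['color'][t_:b,l:r].astype(float).mean(2); g=np.clip((hi-g)/(hi-lo),0,1)
    W=np.ones_like(g) if mask is None else mask
    f=lambda v:(W*(render(p,boxpts(v[0],v[1],v[2],z0,z1,w,w),box=box)-g)**2).sum()
    best=None
    for y0 in np.deg2rad(np.arange(-45,45,15)):
        s=minimize(f,[x0[0],x0[1],y0],method='Nelder-Mead',options=dict(initial_simplex=np.array([x0+[y0],[x0[0]+.006,x0[1],y0],[x0[0],x0[1]+.006,y0],[x0[0],x0[1],y0+.2]])))
        if best is None or s.fun<best.fun: best=s
    return best.x[:2],np.degrees(best.x[2]),best.fun
if __name__=='__main__':
    T=ctrl.get_image('top');S=ctrl.get_image('scene')
    print(fitbox(T,(153,150,173,170),[.625,.302],.06,.1,.024,25,140))
    m=np.ones((27,26)); m[17:]=0   # cols 374-400, rows 226-253
    print(fitbox(S,(378,226,404,253),[.625,.302],.06,.1,.024,35,180,m))
    # lookalike dowel bottoms and grip tops
    for u,v in [(141.5,156.5),(180,138.5)]: print('T base',at_z(T,u,v,0))
    for u,v in [(300+312/4.5,185+512/4.5),(300+582/4.5,185+470/4.5)]: print('S base',at_z(S,u,v,0))
    for h in (.1,.12,.14): print(h,at_z(T,128,144,h),at_z(T,170,125,h))
    for h in (.1,.12,.14): print(h,at_z(S,378,252,h),at_z(S,442,243,h))
    o=ctrl.get_obs(); print(np.round(Ro.from_rotvec(o['tool_rot']).as_matrix(),3))
    for u,v in [(206,144),(213,241),(182,210),(174,242),(216,200)]: print(at_z(T,u,v,.03))
E
python3 fit.py
```

```text
(array([0.62648422, 0.30485445]), np.float64(-14.332929104433815), np.float64(7.01951679192749))
(array([0.63263978, 0.30443731]), np.float64(-4.631847352966278), np.float64(3.8154604398472918))
T base [0.65544985 0.39649115 0.        ]
T base [0.7273871  0.27913436 0.        ]
S base [0.7368457  0.28756419 0.        ]
S base [0.66600872 0.40445359 0.        ]
0.1 [0.66391931 0.4076671  0.1       ] [0.73462496 0.28995644 0.1       ]
0.12 [0.65789211 0.39979681 0.12      ] [0.72726904 0.2842982  0.12      ]
0.14 [0.65186491 0.39192652 0.14      ] [0.71991312 0.27863996 0.14      ]
0.1 [0.70517744 0.28498919 0.1       ] [0.63042859 0.406357   0.1       ]
0.12 [0.73007925 0.28422006 0.12      ] [0.65793452 0.40135962 0.12      ]
0.14 [0.75498107 0.28345094 0.14      ] [0.68544046 0.39636225 0.14      ]
[[-0.907  0.421 -0.   ]
 [ 0.421  0.907 -0.   ]
 [ 0.    -0.    -1.   ]]
[0.70614997 0.18629446 0.03      ]
[0.40139925 0.13036958 0.03      ]
[0.48776122 0.23605868 0.03      ]
[0.38849639 0.24790299 0.03      ]
[0.52773898 0.13483283 0.03      ]
```

Emit:
step_arm(moves=[[1,0.046,-0.033,0,1.4],[1,0.046,-0.033,0,1.4],[1,0.046,-0.033,0,1.4],[1,0.046,-0.033,0,1.4],[1,0.046,-0.033,0,1.4],[1,0.046,-0.033,0,1.4],[1,0.046,-0.033,0,1.4],[1,0.042,-0.031,0,1.4]], newtons=60)

```text
t: 2.3
tool_pos: [0.6344, 0.2985, 0.2323]
tool_rot: [0.352, 3.12, 0.005]
contact_force: [0.7, 0.3, -0.0]
opening: 0.0852
```

Emit:
step_arm(moves=[[1,-0.007,0.006,-0.02,-0.5],[1,0,0,-0.04,0],[1,0,0,-0.03,0],[1,0,0,-0.02,0],[1,0,0,0,0]])

```text
t: 2.92
tool_pos: [0.6274, 0.3032, 0.1176]
tool_rot: [0.374, 3.119, 0.006]
contact_force: [-0.5, 0.2, -0.9]
opening: 0.0856
```

```bash
python3 - <<'E'
from h import *
p=shot('top','top1');q=shot('scene','scene1')
cv2.imwrite('pics/c1.png',np.hstack([cv2.resize(p['color'][125:205,110:210,::-1],None,fx=4,fy=4),cv2.resize(q['color'][185:265,350:450,::-1],None,fx=4,fy=4)]))
print(ctrl.get_obs()['tool_pos'])
E
```

```text
[0.62921071 0.30363855 0.12072452]
```

View pics/c1.png

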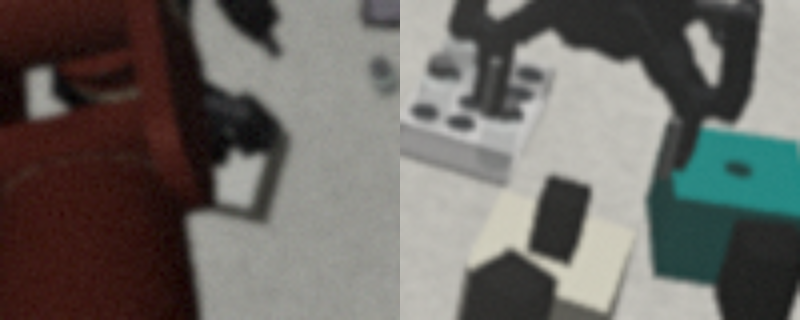

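Emit:
step_arm(moves=[[1,-0.0015,0.001,-0.025,0],[1,0,0,-0.018,0],[1,0,0,-0.008,0],[1,0,0,-0.001,0]])

```text
t: 3.52
tool_pos: [0.6317, 0.3066, 0.0746]
tool_rot: [0.371, 3.104, 0.017]
contact_force: [0.1, -0.2, -0.3]
opening: 0.0853
```

```bash
python3 - <<'E'
from h import *
q=shot('scene','scene2')
cv2.imwrite('pics/c2.png',cv2.resize(q['color'][175:275,340:460,::-1],None,fx=5,fy=5))
o=ctrl.get_obs();print(o['tool_pos'],o['contact_force'])
E
```

```text
[0.63193861 0.30669283 0.0749678 ] [ 0.13652695  1.04025443 -0.60846567]
```

View pics/c2.png

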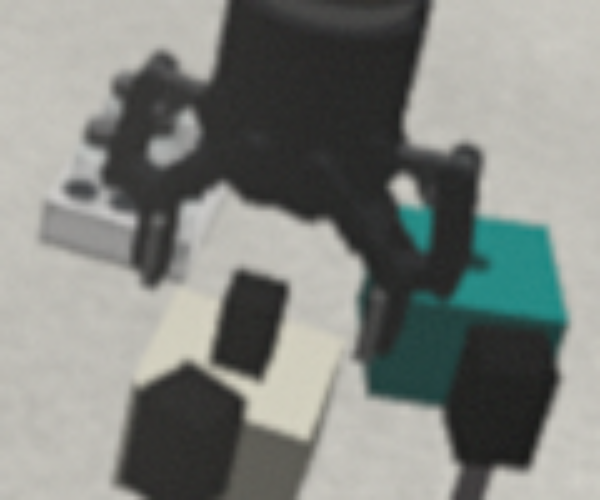

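Emit:
step_arm(moves=[[1,-0.004,-0.002,-0.004,0],[1,-0.002,0,-0.002,0],[1,0,0,0,0],[1,0,0,0,0]])

```text
t: 4.08
tool_pos: [0.6266, 0.3048, 0.0707]
tool_rot: [0.371, 3.101, 0.02]
contact_force: [-0.8, 0.1, -0.2]
opening: 0.0857
```

Emit:
step_arm(moves=[[0,0,0,-0.002,0],[0,0,0,0,0],[0,0,0,0,0],[0,0,0,0,0],[0,0,0,0,0],[0,0,0,0,0]], newtons=60)

```text
t: 4.82
tool_pos: [0.627, 0.305, 0.0689]
tool_rot: [0.371, 3.1, 0.02]
contact_force: [-0.3, -0.4, -0.1]
opening: 0.023
```

```bash
python3 - <<'E'
from h import *
q=shot('scene','scene3')
cv2.imwrite('pics/c3.png',cv2.resize(q['color'][175:275,340:460,::-1],None,fx=5,fy=5))
o=ctrl.get_obs();print(o)
E
```

```text
{'t': 4.875, 'q': array([ 0.34492805,  0.34071018,  1.56621101,  0.00306251,  1.21142985,
       -0.98864933]), 'dq': array([ 0.00032093,  0.00012358,  0.00011121,  0.00050897,  0.00117091,
       -0.00199232]), 'effort': array([ 3.77891469e-03, -4.84524000e+01, -3.37195480e+01,  9.91692039e-03,
       -5.87128149e-02,  4.90585699e-04]), 'tool_pos': array([0.6269964 , 0.30496972, 0.06895742]), 'tool_rot': array([0.37105191, 3.09989734, 0.02024274]), 'contact_force': array([ 6.71215535e-04, -8.96227571e-01, -4.82736327e-01]), 'wrist_torque': array([-0.0534437 ,  0.05259777,  0.02074641]), 'opening': 0.02311947954970877}
```

View pics/c3.png

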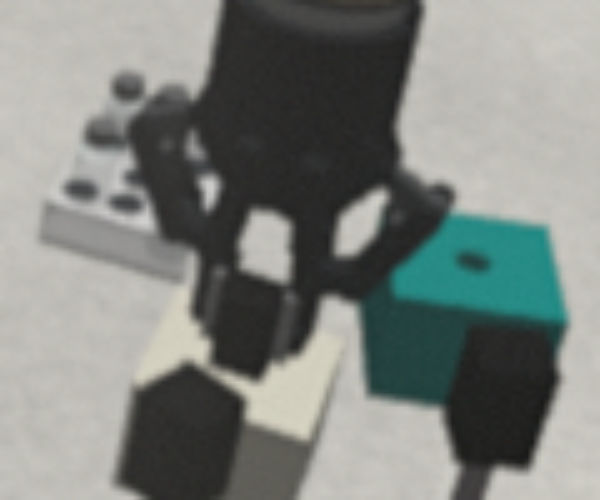

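Emit:
step_arm(moves=[[0,0,0,0.02,0],[0,0,0,0.03,0],[0,0,0,0.03,0],[0,0,0,0.03,0],[0,0,0,0.02,0],[0,0,0,0,0],[0,0,0,0,0]])

```text
t: 5.75
tool_pos: [0.6265, 0.3048, 0.2081]
tool_rot: [0.371, 3.098, 0.022]
contact_force: [-0.3, -0.3, 0.1]
opening: 0.0235
```

Emit:
step_arm(moves=[[0,-0.001,-0.02,0,0],[0,-0.001,-0.04,0,0],[0,-0.001,-0.04,0,0],[0,-0.001,-0.04,0,0],[0,-0.001,-0.04,0,0],[0,-0.001,-0.04,0,0],[0,0,-0.04,0,0],[0,0,-0.03,0,0],[0,0,-0.015,0,0],[0,0,-0.005,0,0],[0,0,0,0,0]])

```text
t: 7.12
tool_pos: [0.6087, -0.0243, 0.1911]
tool_rot: [-0.379, -3.114, -0.01]
contact_force: [1.0, -0.6, -0.5]
opening: 0.023
```

```bash
python3 - <<'E'
from h import *
q=shot('scene','scene4');p=shot('top','top4')
cv2.imwrite('pics/c4.png',np.hstack([cv2.resize(q['color'][110:270,170:290,::-1],None,fx=3,fy=3),cv2.resize(p['color'][100:260,230:350,::-1],None,fx=3,fy=3)]))
o=ctrl.get_obs();print(o['t'],o['tool_pos'],o['tool_rot'],o['contact_force'])
E
```

```text
7.225 [ 0.60888245 -0.02369832  0.19130243] [-0.3773842  -3.11499378 -0.00979818] [-0.40983303  0.75829499 -0.89751529]
```

View pics/c4.png

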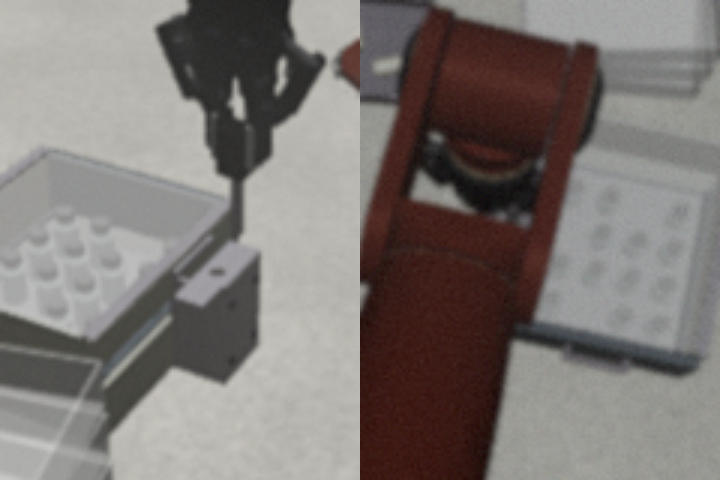

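Emit:
step_arm(moves=[[0,0.006,-0.006,0,0],[0,0.004,-0.005,0,0],[0,0.001,-0.001,0,0],[0,0,0,0,0],[0,0,0,0,0]])

```text
t: 7.85
tool_pos: [0.6212, -0.0346, 0.1916]
tool_rot: [-0.373, -3.116, -0.01]
contact_force: [-0.7, 0.3, -0.5]
opening: 0.0229
```

```bash
cat > look.py <<'E'
import sys
from h import *
from scipy.spatial.transform import Rotation as Ro
q=shot('scene','s'+sys.argv[1])
cv2.imwrite('pics/d'+sys.argv[1]+'.png',cv2.resize(q['color'][150:225,205:285,::-1],None,fx=8,fy=8,interpolation=cv2.INTER_NEAREST))
o=ctrl.get_obs();print(round(o['t'],2),o['tool_pos'],o['contact_force'],'down axis',np.round(Ro.from_rotvec(o['tool_rot']).as_matrix()[:,2],4))
x,y,z=o['tool_pos']
a=Ro.from_rotvec(o['tool_rot']).as_matrix()[:,2]
tip=o['tool_pos']+np.array([0,0,-.066])
print('nominal tip px',proj(q,tip)-[205,150], 'hole px pred',proj(q,[.6205,-.036,.096])-[205,150])
E
python3 look.py 5
```

```text
7.9 [ 0.62120869 -0.03459877  0.19160322] [ 0.49481456  0.32477558 -0.95635417] down axis [-0.0024  0.0068 -1.    ]
nominal tip px [37.64970205 39.29635871] hole px pred [37.17502274 49.63665687]
```

View pics/d5.png

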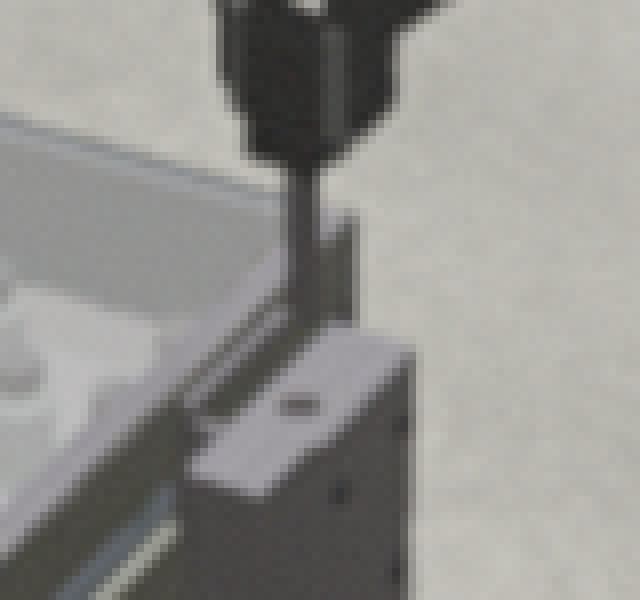

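```bash
cat > hole.py <<'E'
from h import *
for f in ['scene0','scene1','scene2','scene3','scene4','s5']:
    g=cv2.imread(f'pics/{f}.png').astype(float).mean(2)
    w=g[195:206,236:250]
    W=np.clip(150-w,0,None)
    if f in('scene0',): print(w.astype(int))
    m=cv2.connectedComponentsWithStats((w<128).astype(np.uint8))
    sub=g[196:205,238:248]; 
    v,u=np.mgrid[196:205,238:248]
    k=np.clip(150-sub,0,None)*(((u-242)/4.)**2+((v-200)/2.6)**2<1.3)
    print(f,(k*u).sum()/k.sum()-205,(k*v).sum()/k.sum()-150)
E
python3 hole.py
```

```text
[[ 71  68  69  73  89 123 144 152 153 152 151 150 149 153]
 [ 68  69  73  92 122 144 153 154 152 152 151 151 150 151]
 [ 69  72  92 121 145 154 151 152 153 152 150 150 151 153]
 [ 73  92 121 145 149 148 147 146 149 152 151 150 152 151]
 [ 92 120 145 147 134 125 121 122 130 147 152 153 153 148]
 [121 144 151 140 109  91  88  89 108 140 154 152 150 136]
 [146 153 152 139 115 105 103 103 120 144 152 152 139 116]
 [152 154 153 152 144 137 141 140 146 151 150 138 115  88]
 [152 155 152 152 151 152 153 151 154 148 138 116  86  72]
 [153 152 152 153 151 152 153 152 149 140 115  88  72  69]
 [152 152 150 150 151 153 150 139 126 113  87  69  71  71]]
scene0 36.92776964372868 50.21181063933625
scene1 37.01926040061636 50.213405238828955
scene2 37.017384105960275 50.24006622516558
scene3 37.026116259477675 50.245155855096925
scene4 36.988932291666686 50.227213541666686
s5 36.96989528795811 50.240183246073286
```

Emit:
step_arm(moves=[[0,-0.0015,-0.003,-0.008,0],[0,0,0,-0.008,0],[0,0,0,-0.004,0],[0,0,0,0,0],[0,0,0,0,0]])

```text
t: 8.52
tool_pos: [0.6189, -0.0376, 0.1693]
tool_rot: [-0.373, -3.115, -0.01]
contact_force: [0.1, 0.9, -0.7]
opening: 0.0237
```

```bash
python3 look.py 6
```

```text
8.57 [ 0.61888576 -0.0376391   0.16933146] [ 0.21385677 -0.2737911  -0.55932649] down axis [-0.0039  0.0071 -1.    ]
nominal tip px [36.76464587 46.54438251] hole px pred [37.17502274 49.63665687]
```

View pics/d6.png

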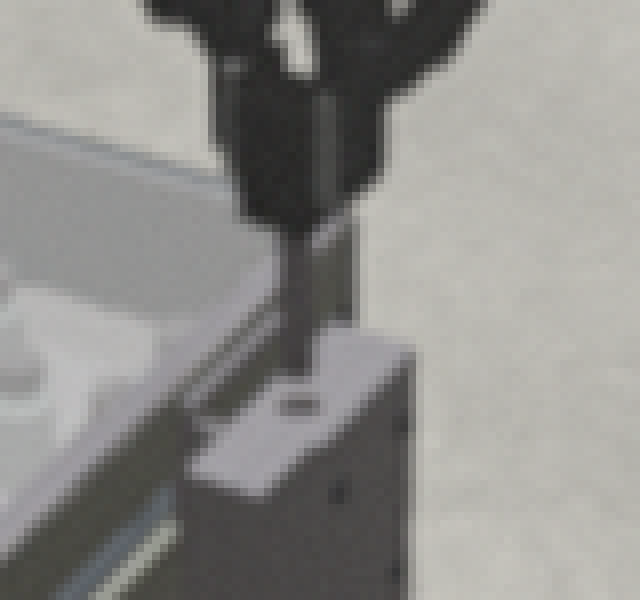

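```bash
python3 - <<'E'
from h import *
g=cv2.imread('pics/s6.png').astype(float).mean(2).astype(int)
print(g[188:205,236:250])
q=ctrl.get_image('scene')
for X in [[.6205,-.036,.096],[.6215,-.036,.096],[.6205,-.035,.096],[.6205,-.036,.097]]: print(proj(q,X))
E
```

```text
[[144 113  98  95  73  68  67  68  73  76  77  66  70 125]
 [115  99 112 116  84  67  68  67  73  81  89  78  78 126]
 [ 99 114 129 114  81  67  65  67  75  98 122 117 113 142]
 [114 128 115  90  69  65  65  68  93 129 152 155 155 161]
 [129 113  86  73  66  66  65  77 118 151 162 162 161 161]
 [114  87  75  71  67  65  65  83 128 156 161 160 157 159]
 [ 87  71  73  71  68  63  62  81 130 156 161 160 161 159]
 [ 73  73  71  75  67  62  60  82 131 156 160 160 158 159]
 [ 71  73  78  89  88  75  73  96 137 158 162 159 161 161]
 [ 71  75  97 124 128 118 116 131 154 161 160 159 160 161]
 [ 76  96 129 154 155 152 149 151 156 161 161 160 161 162]
 [ 95 129 154 156 145 132 130 131 140 155 159 162 161 157]
 [129 156 162 144 116  96  90  91 114 149 161 162 160 146]
 [153 162 161 147 121 111 109 110 126 150 161 157 148 123]
 [163 162 162 160 153 146 146 149 155 161 159 147 123  92]
 [159 163 163 162 161 161 160 162 163 159 147 122  90  76]
 [160 163 161 160 158 161 162 159 158 149 123  92  73  71]]
[242.17502274 199.63665687]
[242.02534699 199.86050024]
[242.57425633 199.72073483]
[242.17547781 199.28367721]
```

```bash
python3 - <<'E'
from h import *
g=cv2.imread('pics/top0.png').astype(float).mean(2)
print(g[162:184,267:286].astype(int))
T=ctrl.get_image('top')
for X in [[.6205,-.036,.096],[.6225,-.036,.096],[.6205,-.034,.096]]: print(proj(T,X)-[267,162])
E
```

```text
[[122 126 128 126 123 111 102 106 103 108 104 104 106 113 122 125 124 124
  117]
 [124 125 128 126 119 110 103 106 105 106 105 109 107 115 126 125 128 125
  118]
 [125 125 126 122 114 109 107 106 104 105 103 107 108 118 126 124 126 125
  112]
 [122 126 119 112 105 107  99 103 106 104 105 101 111 119 129 122 128 127
  109]
 [124 122 117 112 103 105 105 105 108 105 106 108 105 118 124 130 126 125
  108]
 [128 119 114 106 100 104 103 102 106 106 105 104 110 112 117 122 124 120
  106]
 [119 112 109 103 101 103 102 100 100  98 101  99  98  98 100 105 116 109
   97]
 [119 106 101 103 102  99  93  91  93  98 101  91  84  73  81  84  92  98
   94]
 [120 106 102 100  99  95  84  83  85  89  99  88  72  54  55  62  75  86
   94]
 [123 108 102  99 104  96  87  85  84  89  96  82  61  46  46  52  69  84
   92]
 [118 116 103 105 102  95  91  86  86  98  94  81  58  41  42  57  71  80
   89]
 [121 112 101 103 103 103  95  94  95  99  95  70  52  45  49  56  74  82
   92]
 [119 110 105 107 106 105 102  98  95  98  85  69  51  51  53  61  70  88
   90]
 [117 107 102 100 106 105 106 105 104 103  90  81  67  62  58  69  81  88
   97]
 [114 110 106 105 103 104 106 103 107 106  97  88  82  81  76  77  85  89
  100]
 [113 104 105 106 107 106 104 100 104 102 102  98  99  93  98  95  88  92
   91]
 [108 104 102 105 106 101 103 108 108 102  99  97  97  96  96  97  97  96
   99]
 [107 106 104 105 102 105 104 103 103  97  92  89  90  95  97  94 101  97
  104]
 [108 102 106 101 103 103 103 104 104  94  89  84  84  89  88  99  87 102
  101]
 [104 104 105 105 110 105 107 104 104  90  79  81  81  84  80  87  89 103
  103]
 [100 100 107 105 102 100 106 103  98  92  81  80  82  80  85  85  92 100
   99]
 [101  97 106 106 101 105 100  99  98  82  79  78  74  85  91  89  94  98
  101]]
[6.99618177 8.35791922]
[7.04679101 7.70888916]
[6.32614948 8.30294081]
```

Emit:
step_arm(moves=[[0,0.003,0.0023,0,0],[0,0,0,-0.004,0],[0,0,0,-0.002,0],[0,0,0,0,0],[0,0,0,0,0]])

```text
t: 9.3
tool_pos: [0.6225, -0.0351, 0.1635]
tool_rot: [-0.373, -3.116, -0.01]
contact_force: [-0.7, 0.2, -0.5]
opening: 0.0235
```

```bash
python3 look.py 7; python3 - <<'E'
import cv2
g=cv2.imread('pics/s7.png').astype(float).mean(2).astype(int)
print(g[188:206,236:250])
E
```

```text
9.35 [ 0.62245892 -0.03512674  0.16352281] [ 0.32393558  1.39023666 -0.52994152] down axis [-0.0028  0.007  -1.    ]
nominal tip px [37.23142625 49.6109156 ] hole px pred [37.17502274 49.63665687]
[[145 113 101 105  84  67  66  68  74  74  74  66  74 125]
 [115  96 117 128  97  71  67  67  70  79  86  78  76 125]
 [ 99 114 130 122  88  66  67  66  73  99 121 120 115 140]
 [115 127 114  91  71  64  65  68  88 126 153 155 152 161]
 [127 115  87  73  66  64  67  70 105 149 162 163 160 160]
 [113  88  75  72  67  68  65  72 108 154 162 162 159 162]
 [ 87  73  72  73  69  67  65  71 104 151 162 161 160 159]
 [ 73  72  73  76  68  63  64  66  99 151 163 160 159 161]
 [ 73  69  79  92  86  71  62  69 101 150 162 161 160 159]
 [ 72  75 100 122 109  77  64  67 102 150 162 161 161 161]
 [ 74  96 131 148 122  78  64  66  98 149 160 160 162 161]
 [ 97 128 155 154 115  76  64  64 102 151 164 163 161 157]
 [128 154 161 147 105  81  75  78 108 149 161 162 157 145]
 [154 163 162 147 123 114 112 114 128 153 161 160 147 124]
 [164 163 163 160 151 148 146 151 158 161 160 147 122  92]
 [161 161 164 163 161 160 159 164 162 159 148 123  93  74]
 [160 162 161 160 160 162 162 161 158 148 124  92  73  73]
 [162 161 161 158 159 162 160 146 134 119  91  74  73  74]]
```

View pics/d7.png

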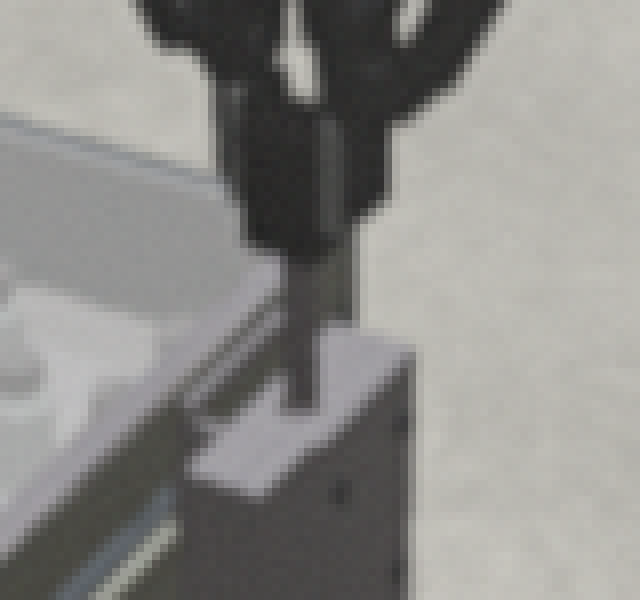

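Emit:
step_arm(moves=[[0,-0.0004,-0.0009,0,0],[0,0,0,-0.001,0],[0,0,0,-0.001,0],[0,0,0,-0.001,0],[0,0,0,-0.001,0]])

```text
t: 9.98
tool_pos: [0.6221, -0.0362, 0.1595]
tool_rot: [-0.373, -3.116, -0.01]
contact_force: [-0.1, -1.3, -0.1]
opening: 0.0232
```

Tip is now nominally at the mouth; continue slowly.

Emit:
step_arm(moves=[[0,0,0,-0.001,0],[0,0,0,-0.001,0]])

```text
t: 10.22
tool_pos: [0.6224, -0.0363, 0.1583]
tool_rot: [-0.373, -3.117, -0.01]
contact_force: [-1.6, 0.7, 4.1]
opening: 0.0232
```

Emit:
step_arm(moves=[[0,0,0,-0.001,0],[0,0,0,-0.001,0]])

```text
t: 10.48
tool_pos: [0.6226, -0.0363, 0.1583]
tool_rot: [-0.373, -3.117, -0.01]
contact_force: [-3.0, -0.2, 6.2]
opening: 0.0231
```

Emit:
step_arm(moves=[[0,-0.001,0,0,0],[0,-0.0006,0,0,0],[0,0,0,-0.001,0]])

```text
t: 10.85
tool_pos: [0.6209, -0.0363, 0.1565]
tool_rot: [-0.373, -3.118, -0.01]
contact_force: [-0.0, -1.0, 0.4]
opening: 0.0229
```

Slipped in past the bevel with almost no force; continuing down.

Emit:
step_arm(moves=[[0,0,0,-0.001,0],[0,0,0,-0.0015,0],[0,0,0,-0.0015,0]])

```text
t: 11.22
tool_pos: [0.6205, -0.0362, 0.1511]
tool_rot: [-0.373, -3.116, -0.01]
contact_force: [0.1, -0.7, -1.5]
opening: 0.0231
```

Emit:
step_arm(moves=[[0,0,0,-0.0015,0],[0,0,0,-0.0015,0],[0,0,0,-0.0015,0]])

```text
t: 11.6
tool_pos: [0.6209, -0.0363, 0.1476]
tool_rot: [-0.373, -3.117, -0.01]
contact_force: [-2.1, 1.1, 7.6]
opening: 0.0232
```

Emit:
step_arm(moves=[[0,-0.0003,0,-0.0015,0],[0,0,0,-0.0015,0]])

```text
t: 11.85
tool_pos: [0.6209, -0.0363, 0.1476]
tool_rot: [-0.372, -3.117, -0.01]
contact_force: [-3.7, 0.9, 5.9]
opening: 0.0234
```

Emit:
step_arm(moves=[[0,-0.0003,0,-0.0015,0],[0,0,0,-0.0015,0]])

```text
t: 12.1
tool_pos: [0.6209, -0.0363, 0.1477]
tool_rot: [-0.372, -3.118, -0.01]
contact_force: [-2.7, 0.6, 5.8]
opening: 0.0231
```

Emit:
step_arm(moves=[[0,-0.0008,0,-0.002,0],[0,-0.0005,0,-0.002,0]])

```text
t: 12.35
tool_pos: [0.6206, -0.0363, 0.1476]
tool_rot: [0.372, 3.118, 0.01]
contact_force: [-2.5, 0.5, 6.7]
opening: 0.0232
```

Emit:
step_arm(moves=[[0,-0.0005,0,-0.0025,0],[0,-0.0005,0,-0.0025,0]])

```text
t: 12.6
tool_pos: [0.6207, -0.0363, 0.1474]
tool_rot: [0.371, 3.116, 0.01]
contact_force: [-3.5, 1.6, 8.1]
opening: 0.0232
```

Emit:
step_arm(moves=[[0,-0.0012,0,-0.003,0],[0,-0.0012,0,-0.003,0]])

```text
t: 12.85
tool_pos: [0.6201, -0.0362, 0.1466]
tool_rot: [0.37, 3.111, 0.01]
contact_force: [-2.1, -0.5, 8.6]
opening: 0.0232
```

```bash
python3 look.py 8
```

```text
12.9 [ 0.62011403 -0.03620351  0.14658228] [-2.37915636  0.96603199  9.02196209] down axis [ 0.0092  0.0056 -0.9999]
nominal tip px [37.14476889 54.92704928] hole px pred [37.17502274 49.63665687]
```

View pics/d8.png

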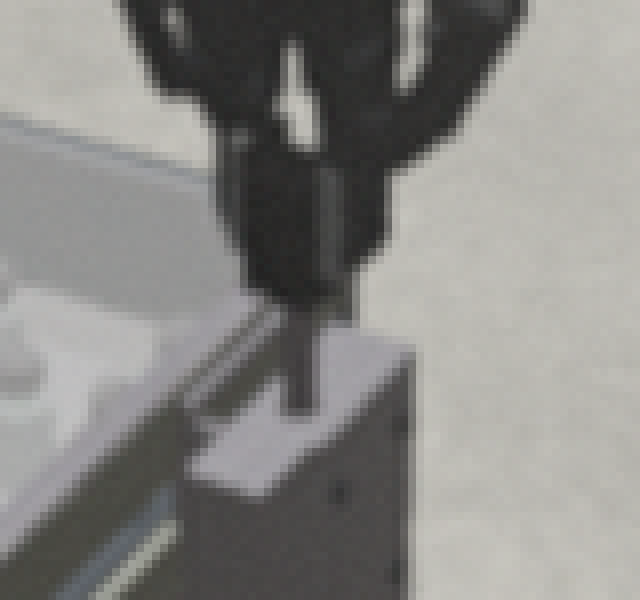

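Emit:
step_arm(moves=[[0,-0.0005,0,-0.0035,0],[0,-0.0005,0,-0.0035,0]])

```text
t: 13.15
tool_pos: [0.6203, -0.0362, 0.1448]
tool_rot: [0.37, 3.109, 0.01]
contact_force: [-3.7, 0.6, 9.2]
opening: 0.0233
```

Emit:
step_arm(moves=[[0,-0.0005,0,-0.0035,0],[0,-0.0005,0,-0.0035,0]])

```text
t: 13.4
tool_pos: [0.6202, -0.0362, 0.1431]
tool_rot: [0.369, 3.107, 0.01]
contact_force: [-4.7, 0.3, 10.4]
opening: 0.0232
```

Emit:
step_arm(moves=[[0,-0.001,0,-0.004,0],[0,-0.001,0,-0.004,0]])

```text
t: 13.65
tool_pos: [0.6198, -0.0362, 0.1411]
tool_rot: [0.368, 3.103, 0.011]
contact_force: [-3.2, 0.6, 11.2]
opening: 0.0233
```

Emit:
step_arm(moves=[[0,-0.001,0,-0.004,0],[0,-0.001,0,-0.004,0]])

```text
t: 13.9
tool_pos: [0.6195, -0.0362, 0.1389]
tool_rot: [0.367, 3.099, 0.011]
contact_force: [-1.8, 0.8, 7.3]
opening: 0.0233
```

Emit:
step_arm(moves=[[0,0,0,-0.001,0],[0,0,0,-0.001,0],[0,0,0,-0.001,0]])

```text
t: 14.28
tool_pos: [0.6197, -0.0362, 0.1412]
tool_rot: [0.366, 3.099, 0.01]
contact_force: [-3.8, -0.0, 6.8]
opening: 0.0229
```

```bash
python3 look.py 9; python3 - <<'E'
from h import *
p=shot('top','top9');cv2.imwrite('pics/e9.png',np.hstack([cv2.resize(cv2.imread('pics/s9.png')[140:270,120:290],(510,390)),cv2.resize(p['color'][130:260,265:365,::-1],(290,390))]))
E
```

```text
14.32 [ 0.61973098 -0.03617339  0.14126262] [-3.86399101 -0.4655878   5.71157737] down axis [ 0.0217  0.0041 -0.9998]
nominal tip px [37.21098182 56.68351627] hole px pred [37.17502274 49.63665687]
```

View pics/e9.png

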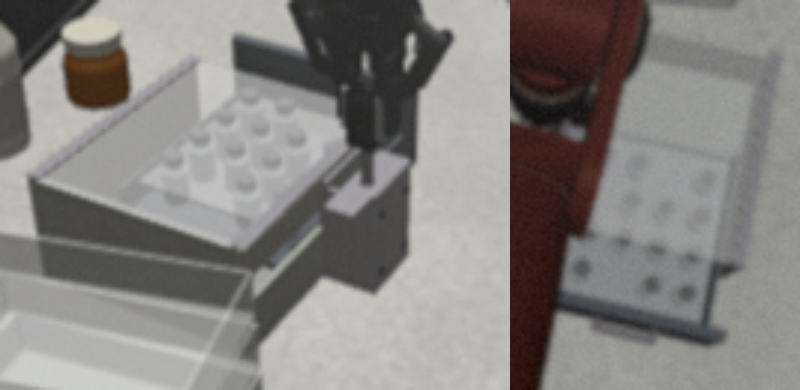

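The drawer front stands well out in both views (scene ~(270,55), top ~(640,320)), so it's open. Withdrawing the pin.

Emit:
step_arm(moves=[[0,-0.0003,0,0.003,0],[0,-0.0003,0,0.005,0],[0,0,0,0.008,0],[0,0,0,0.012,0],[0,0,0,0.02,0],[0,0,0,0.02,0],[0,0,0,0,0]])

```text
t: 15.25
tool_pos: [0.62, -0.0364, 0.2161]
tool_rot: [0.366, 3.095, 0.01]
contact_force: [-0.1, 0.3, -0.8]
opening: 0.0231
```

Emit:
step_arm(moves=[[0,0.001,0.02,0,0],[0,0.001,0.04,0,0],[0,0.001,0.04,0,0],[0,0.001,0.04,0,0],[0,0.001,0.04,0,0],[0,0.001,0.04,0,0],[0,0.001,0.04,0,0],[0,0,0.04,0,0],[0,0,0.02,0,0],[0,0,0.01,0,0],[0,0,0,0,0],[0,0,0,0,0]])

```text
t: 16.75
tool_pos: [0.619, 0.3124, 0.2065]
tool_rot: [0.364, 3.11, 0.007]
contact_force: [0.0, -0.8, -2.1]
opening: 0.0231
```

```bash
cat > tip.py <<'E'
from h import *
from scipy.spatial.transform import Rotation as Ro
o=ctrl.get_obs()
d=(Ro.from_rotvec(o['tool_rot'])*Ro.from_rotvec([.37105,3.0999,.02024]).inv()).apply([0,0,-.064])
print(o['t'],'tip',np.round(o['tool_pos']+d,4),'need xy',np.round(np.array([.627,.305])-(o['tool_pos']+d)[:2],4),o['tool_pos'],o['contact_force'])
E
python3 tip.py
```

```text
16.75 tip [0.6184 0.3119 0.1425] need xy [ 0.0086 -0.0069] [0.61903959 0.31237131 0.20649418] [ 0.00557444 -0.84810542 -2.07662483]
```

Emit:
step_arm(moves=[[0,0.005,-0.004,-0.01,0],[0,0.003,-0.002,-0.02,0],[0,0,0,-0.02,0],[0,0,0,-0.01,0],[0,0,0,0,0],[0,0,0,0,0]])

```text
t: 17.5
tool_pos: [0.6271, 0.3026, 0.1401]
tool_rot: [0.371, 3.112, 0.003]
contact_force: [-0.1, -0.8, -0.0]
opening: 0.0229
```

```bash
python3 tip.py;  python3 - <<'E'
from h import *
q=shot('scene','scene10')
cv2.imwrite('pics/c10.png',cv2.resize(q['color'][175:275,340:460,::-1],None,fx=5,fy=5))
E
```

```text
17.5 tip [0.6263 0.302  0.0761] need xy [0.0007 0.003 ] [0.62714418 0.30255869 0.140128  ] [-0.14931439 -0.8465211  -0.02083332]
```

View pics/c10.png

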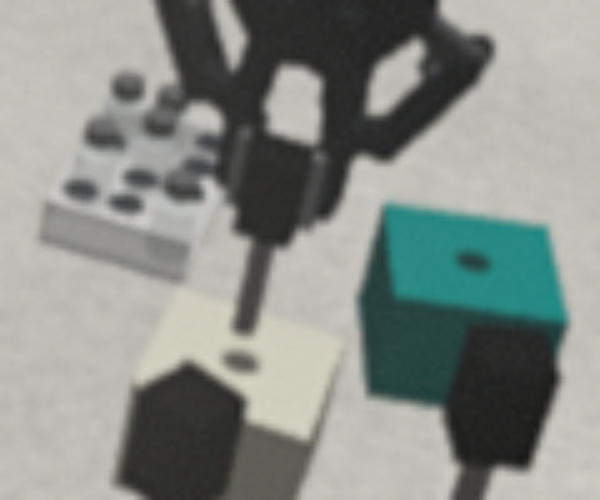

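Emit:
step_arm(moves=[[0,0.0005,0.0015,-0.006,0],[0,0,0,-0.006,0],[0,0,0,-0.005,0],[0,0,0,-0.004,0],[0,0,0,-0.002,0],[0,0,0,0,0]])

```text
t: 18.3
tool_pos: [0.6283, 0.3048, 0.1172]
tool_rot: [0.37, 3.11, 0.005]
contact_force: [-0.2, 0.0, 0.7]
opening: 0.0236
```

```bash
python3 tip.py
```

```text
18.3 tip [0.6276 0.3043 0.0533] need xy [-0.0006  0.0007] [0.62832304 0.30479335 0.11724648] [-0.16903157  0.00374941  0.72778841]
```

In the hole without contact. Down 48 mm more to home (TCP ≈ 0.069).

Emit:
step_arm(moves=[[0,-0.0005,0.0003,-0.006,0],[0,0,0,-0.008,0],[0,0,0,-0.008,0],[0,0,0,-0.008,0],[0,0,0,-0.006,0],[0,0,0,-0.003,0],[0,0,0,0,0]])

```text
t: 19.18
tool_pos: [0.6274, 0.305, 0.0749]
tool_rot: [0.37, 3.111, 0.005]
contact_force: [-0.2, -0.1, -0.8]
opening: 0.0232
```

```bash
python3 tip.py
```

```text
19.175 tip [0.6267 0.3044 0.0109] need xy [0.0003 0.0006] [0.62744059 0.30495046 0.07491321] [-0.1800813  -0.14034508 -0.79677912]
```

Emit:
step_arm(moves=[[0,0,0.0003,-0.003,0],[0,0,0,-0.002,0],[0,0,0,-0.001,0],[0,0,0,-0.001,0],[0,0,0,0,0]])

```text
t: 19.8
tool_pos: [0.6282, 0.3056, 0.069]
tool_rot: [0.369, 3.109, 0.006]
contact_force: [0.9, -0.5, 0.4]
opening: 0.0229
```

Emit:
step_arm(moves=[[0,0,0,-0.001,0],[0.5,0,0,0,0],[1,0,0,0,0],[1,0,0,0,0],[1,0,0,0,0],[1,0,0,0,0],[1,0,0,0,0]])

```text
t: 20.68
tool_pos: [0.6284, 0.3056, 0.0682]
tool_rot: [0.369, 3.109, 0.006]
contact_force: [-0.6, 0.0, -0.1]
opening: 0.0853
```

Emit:
step_arm(moves=[[1,0,0,0.01,0],[1,0,0,0.03,0],[1,0,0,0.04,0],[1,0,0,0.05,0],[1,0,0,0.04,0],[1,-0.03,0,0.01,0],[1,-0.05,0,0,0],[1,-0.05,0,0,0],[1,-0.05,0,0,0],[1,-0.04,0,0,0],[1,0,0,0,0],[1,0,0,0,0]])

```text
t: 22.18
tool_pos: [0.403, 0.3052, 0.265]
tool_rot: [0.369, 3.096, 0.019]
contact_force: [0.3, 0.6, -0.6]
opening: 0.0856
```

```bash
python3 - <<'E'
from h import *
q=shot('scene','scene11');p=shot('top','top11')
cv2.imwrite('pics/c11.png',np.hstack([cv2.resize(q['color'][185:265,350:450,::-1],None,fx=4,fy=4),cv2.resize(p['color'][120:200,110:210,::-1],None,fx=4,fy=4)]))
o=ctrl.get_obs();print(o['t'],o['tool_pos'],o['contact_force'])
E
```

```text
22.275 [0.40341443 0.30509829 0.26460907] [ 0.3668572  -0.91156136  0.26387662]
```

View pics/c11.png

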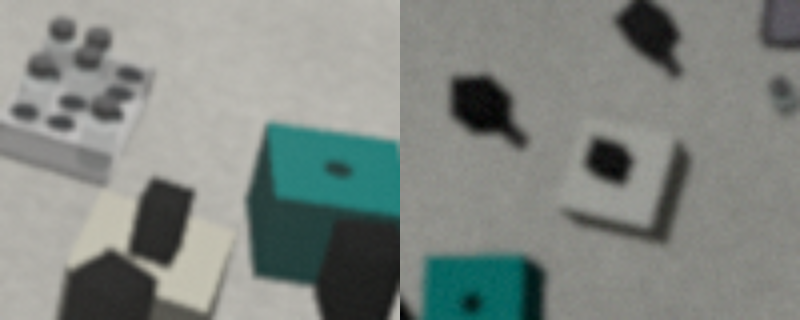

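View pics/scene11.png

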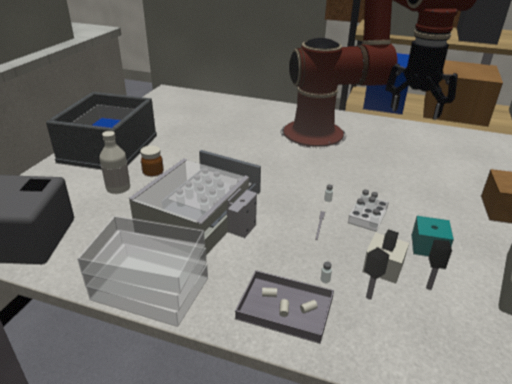

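View pics/top11.png

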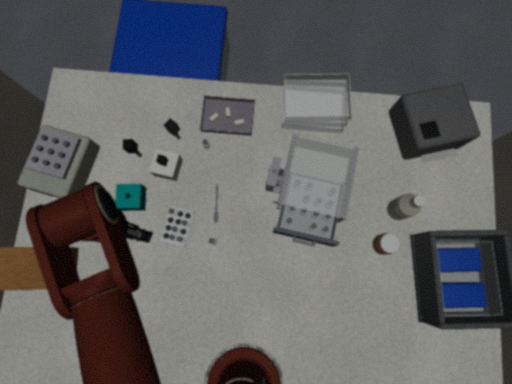

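```bash
python3 - <<'E'
from h import *
a=cv2.imread('pics/scene0.png').astype(int)[226:246,378:402].mean(2);b=cv2.imread('pics/scene11.png').astype(int)[226:246,378:402].mean(2)
print(abs(a-b).mean(), cv2.phaseCorrelate(a,b))
T=ctrl.get_image('top');
print(at_z(T,276,235,.09),at_z(T,337,242,.09))
print(ctrl.finish_job())
E
```

```text
8.98125 ((0.48464998703066264, 0.26095337777555017), 1.0802463912333249)
[ 0.43063168 -0.05640496  0.09      ] [ 0.42536935 -0.23280035  0.09      ]
the job is handed in; nothing more can be done
None
```

I took the pin from the white stand. The two larger black look-alikes and the turquoise block were left alone. I pushed the pin down through the hole until the drawer sprang open, put it back in its stand, and handed the job in at about 22 s of the 67 s allowed. Handing in gave no verdict.

- **Pressing:** the highest wrist force I read while pressing was about 11 N upward, with up to about 5 N sideways. These are readings at the end of each move, so a brief peak between them would not show. The pin first landed on the rim of the hole at about 6 N and slid in after a 1.6 mm shift.
- **Drawer:** the last pictures show the drawer front roughly 70 mm out in the top view.
- **Pin:** the grip sits within about 0.5 pixel (about 1 mm) of where it started. The gripper let go at the same height at which it had gripped the pin, which fits the pin being fully home.
- **Other things:** by eye, the vials, jar, flask and tweezers look unmoved. The gripper was open and clear of everything when I handed in.
- **Disagreement:** the two cameras differed by about 4 mm on where the hole lies along x, so I lined the pin up by comparing tip and hole in the scene view and by feel.
- **Tilt:** the tool tilted by about 1.3 degrees at most while pressing.

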